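Fold out the clamp crank and wind the jaw onto a glass bottle

TASK

Grip the amber glass bottle in the crank clamp: first fold the crank's handle out until it stands fully upright, then wind the crank clockwise with it until the jaw has pushed the bottle home into the V stop and holds it snugly, with about 15 N. It is glass, so never squeeze it with more than 25 N, do not touch it with the robot, and leave the other things alone. Let go with the handle left standing up.

Things in the scene. Friction and masses are not known exactly. Their poses are not given: they have to be found in the camera images.
- clamp_base: fixed crank clamp: aluminium base plate 110 x 360 x 12 mm with a grey gearbox (90 x 100 mm, top 67 mm above the bench) near one end. Origin on the bench under the crank's vertical axis, the middle of the gearbox; +y runs along the plate from gearbox past the jaw to the V stop, +z up. Plate from y = -70 to +290 mm.
- jaw_front (a point): middle of the front of the grey jaw carriage (105 mm wide, top 59 mm above the bench), 38 mm above the bench. It slides along the base's +y by 20 mm per rad of crank. Ahead of it a flat rubber-faced pad (72 mm wide, 18 to 54 mm above the bench) on a spring of 2.5 N/mm; its unloaded face is 16 mm ahead of this point. With the bottle trapped, squeeze grows 50 N per rad of crank.
- stop_middle (a point): point on top of the base plate, 175 mm along +y from the crank axis. The aluminium V stop (top 68 mm above the bench) is adjustable: pushed home in it, the bottle's centre stands anywhere from 10 mm before to 10 mm beyond this point; where is found only by feel.
- crank (a joint): crank angle (rad), starts at 0 to 1, grows clockwise seen from above, closing the jaw; end stop 4.8. Arm direction in the base's frame: -0.2 - crank, counter-clockwise from +x. Dry friction 0.36 N m (6 N at the handle); stays where left. Each N of squeeze adds 0.33 N at the handle: 15 N of squeeze feels like 11 N. Above 18 N of squeeze it creeps back when let go.
- fold_handle (a joint): folding angle of the handle on the crank arm (rad): 0 = folded flat, pointing square to the arm on its counter-clockwise (trailing) side; 1.57 = upright; stop at 1.60, so pushing it clockwise keeps it up and pushing it back folds it. Dry friction 0.12 N m (about 2 N at the ball); it stays where it is left.
- handle_hinge (a point): hinge pin of the handle, at the outer end of the crank arm, 60 mm from the crank axis, 103 mm above the bench. The pin is level and points along the arm (radially). The steel arm is 18 mm wide, its top 90 mm above the bench; two hinge cheeks (26 mm over both, top 110 mm) stand beside the pin; a rest 12 mm wide runs 38 mm from the pin under the folded handle.
- handle_ball (a point): centre of the grey ball, 22 mm in diameter, at the free end of the handle, 56 mm from the hinge pin (103 mm above the bench when folded, with 30 mm free below and beside it; 159 mm when upright). Ball and the 13 mm grey sleeve below it spin freely about the handle's own axis, so a gripper may hold the ball without turning with the crank.
- bottle: brown glass bottle with black cap, 52 mm in diameter, 98 mm tall, 0.15 kg, standing loose on the base plate between jaw and V stop. Origin at the centre of its underside, 12 mm above the bench.
- vial_a: small glass vial 21 x 21 x 47 mm standing beside the clamp; bystander, origin at its underside.
- tape_a: tape roll 72 mm across, 18 mm high, lying beside the clamp; bystander, origin at its underside.
- conical_flask: conical flask 61 x 61 x 107 mm, to the left; bystander, origin at its underside.
- countdown_timer: white countdown timer 58 x 66 x 16 mm, to the left; bystander, origin at its underside.
- bulb: rubber pipette bulb 51 x 81 x 52 mm, lying to the left; bystander, origin at its underside.
- black_marker: black marker pen 14 x 138 x 16 mm, lying to the left near the bench's front; bystander, origin at its underside.
There are look-alikes about, which are no part of the job. Leave any red look-alike of the bottle alone.

How it is judged:
By the outcome, as a careful person would: the job done as asked, in the order asked, and still so for the second after the job is handed in, with the robot touching nothing.
It also fails if it takes over 62 s, if anything falls off the work surface, if the arm or the gripper's body presses on something with over 40 N, if the wrist force passes 120 N, or if a joint passes its speed limit or range.

ROBOT

A 6-joint arm with a two-finger parallel gripper is mounted at the origin on a cart in front of the work surface, level with it; the furniture and walls round the work are solid. World frame = base frame: x ahead of the robot, y to its left, z up, the work surface at z = 0. Lengths are in m, angles in rad, forces in N, time in s.
With the tool pointing down it reaches from about 0.3 to 0.95 m from the base axis. Payload 3.1 kg.
Tool frame: the origin (TCP) lies at the centre of the arm's flange, where the gripper is bolted on; the fingertips stand 173 mm ahead of it and the grasp point (between the pads) lies 155 mm ahead of it; z points along the fingers, y is the line along which they close (so a half turn about z gives the same grasp; the last joint's range is limited). The gripper opens to 85 mm and grips with 20 to 120 N. Pads are 22 mm wide; open, the fingers measure 114 mm over their backs; the gripper's body (76 mm by 85 mm) begins 54 mm behind the grasp point. The pads swing forward as they close: fully open they stand 13 mm farther back than shut.
Start: joints at [1.202, 0.308, 1.634, -0, 1.2, -0.07], TCP at [0.184, 0.597, 0.405] pointing down, gripper open.
Joint ranges: [-3.06, 3.06], [-0.79, 1.96], [0.05, 2.63], [-1.19, 4.34], [0.05, 2.64], [-2.94, 2.94]. Speed limits (rad/s): [2.79, 2.79, 3.14, 3.14, 3.14, 3.14].

INTERFACE

Orientations are given as a rotation vector (axis times angle).
In Python, from plant import status, camera, get_calibration, ctrl gives the robot as it stands. The module is installed in compiled form; this text tells all that it offers.
- The arm moves only by the tool play_rows, never from a script. Its argument "moves" is a list of rows, each an object of numbers: "dx", "dy", "dz": the shift along the tool's x, y, z in mm; "rx", "ry", "rz": the turn, a rotation vector about the tool's x, y, z in degrees; "claw": the opening, from -1 (shut) to 1 (fully open). A call has 1 to 10 rows; each row shifts and turns the commanded pose from where the row before left it, along the tool's axes as they then stand; what a row does not reach is not made up. A row lasts 1/12 s, in which the tool goes at most 41.7 mm and 7.16 degrees, less where a joint would pass 70% of its speed; a pose out of reach is approached as far as the arm can. A call with a gripper value outside its range is refused whole. The fingers move at their own pace and stop on an object; "squeeze" is the grip in N (left out, the last holds). Time passes only in rows, so rows that do not move let the fingers close. It gives the time, the measured TCP pose, the force, the opening and the grip force at its end, in the units of the state.
- status.observe(): the state, without advancing time (a new reading comes with each control period).
- camera(name): name is "scene" or "top" or "wrist"; returns the picture (420x560x3 uint8, red, green, blue); there is no depth.
- get_calibration(name): a dict with "vfov" (degrees; the focal length in pixels is half the picture's height over the tangent of half this angle, whatever the lens; pixels are square), "cx", "cy" (the principal point, pixels), "T" (4x4, takes a point from camera to world coordinates); the wrist camera has in their place "mount" (4x4, takes a point from camera to tool coordinates, whose origin is the TCP and whose axes are the flange's). Camera axes: x right, y up, looking along -z (the intrinsics and any distortion apply to the point x, -y, -z); pixel columns grow to the right and rows downward; lengths in m; the calibration is good to about 2 mm. A picture is of the moment at which its call begins: read the wrist's pose just before it. get_calibration takes no time and is no camera call.
- ctrl.close_job(): hands the job in; it is judged then, once.
The state is a dict: "time_s": time; "qpos": joint angles; "dq": joint speeds; "effort": joint torques, N m; "tcp_pos": TCP position; "tool_rot": TCP orientation; "ft_force": force on the tool from outside, world axes, zero at the start; "torque": the same for the moment, N m; "width": finger opening in m; "finger_force": force on a finger pad.
Only numpy, scipy, OpenCV 4.12 (cv2) and the standard library are available. Lean on these libraries where they do the work, as an engineer would, in place of code of your own. Each camera call takes 0.05 s, during which the arm holds its last target. There are 200 camera calls.

## Working session

There is one attempt and no reset: what is moved stays moved. The work goes in short steps, Python scripts to look and compute and a tool call to move; the robot and the scene stay as the last step left them, time stands still between calls to the robot, and variables do not carry over. Pictures are saved under pics/ and viewed, at most 10 in all, crops included, and the job is handed in when it is done.

Besides the shell and the picture viewer there is one more tool, called after "Request:" as name([rows], argument=value, ...), one row to a line, values as JSON. play_rows: Moves the arm, as the interface text tells. Its arguments: {"type":"object","properties":{"moves":{"type":"array"},"squeeze":{"type":"number"}},"required":["moves"]}

```bash
mkdir -p pics; python3 - <<'E'
from plant import status,camera,get_calibration
import cv2,numpy as np
print(status.observe())
for n in("scene","top"):
    im=camera(n);np.save(f"pics/{n}.npy",im);cv2.imwrite(f"pics/{n}0.png",im[:,:,::-1]);print(n,get_calibration(n))
print(get_calibration("wrist"))
E
```

```text
{'time_s': 0.0, 'qpos': array([ 1.20228299e+00,  3.09016502e-01,  1.63517421e+00, -3.09659553e-05,
        1.19965636e+00, -6.97572376e-02]), 'dq': array([ 0.00090329, -0.00117894, -0.00037835,  0.00056831,  0.00279039,
        0.0007034 ]), 'effort': array([-1.58490548e-03, -4.15269148e+01, -2.76656127e+01, -2.90033413e-04,
        1.04516710e-02, -8.42479750e-06]), 'tcp_pos': array([0.18387284, 0.59690975, 0.40344532]), 'tool_rot': array([-0.46745515, -3.10615131,  0.00346588]), 'ft_force': array([-0.04510347,  0.05580312,  0.47392722]), 'torque': array([ 0.02372399, -0.01333524,  0.06345898]), 'finger_force': 0.0, 'width': 0.08551960407332969}
scene {'vfov': 42.04453313942179, 'cx': 275.5283309206391, 'cy': 204.38474047520765, 'T': array([[-0.66605884,  0.42667189, -0.61181429, -0.20671501],
       [-0.74554062, -0.40624896,  0.52832846,  0.88511909],
       [-0.02312601,  0.80803025,  0.58868694,  0.78281983],
       [ 0.        ,  0.        ,  0.        ,  1.        ]])}
top {'vfov': 51.95699862087325, 'cx': 279.3409526175044, 'cy': 210.82178803553865, 'T': array([[-0.01852533,  0.99495755, -0.09857123,  0.42382191],
       [-0.99982302, -0.01875822, -0.00143629,  0.25218001],
       [-0.00327807,  0.09852717,  0.99512896,  1.12712412],
       [ 0.        ,  0.        ,  0.        ,  1.        ]])}
{'vfov': 67.40844606173066, 'cx': 280.51909891757794, 'cy': 205.41890480374695, 'mount': array([[ 1.88763387e-03,  9.63701609e-01,  2.66974992e-01,
         6.88635162e-02],
       [ 9.99998131e-01, -1.93050960e-03, -1.01863954e-04,
         4.31243897e-04],
       [ 4.17231329e-04,  2.66974685e-01, -9.63703452e-01,
         2.98991141e-02],
       [ 0.00000000e+00,  0.00000000e+00,  0.00000000e+00,
         1.00000000e+00]])}
```

View pics/top0.png

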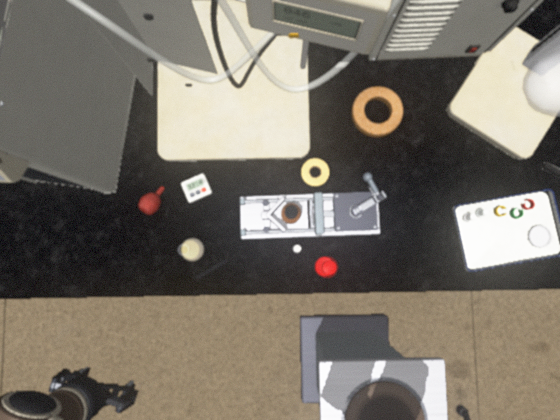

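View pics/scene0.png

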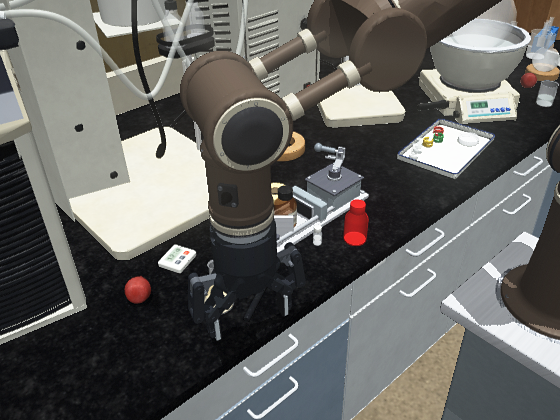

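The scene has two bottles. The brown one with a black cap stands between the jaw and V stop at top (291,211). The red look-alike is at (326,267), outside the clamp, so I'll leave it alone. The clamp's gearbox is at about (357,211), and the handle ball shows near (368,177). I'll confirm with one enlarged crop.

```bash
python3 - <<'E'
import cv2,numpy as np
im=np.load("pics/top.npy")[160:285,230:397]
cv2.imwrite("pics/crop1.png",cv2.resize(im,None,fx=4.7,fy=4.7,interpolation=cv2.INTER_CUBIC)[:,:,::-1])
E
```

```text
(no output)
```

View pics/crop1.png

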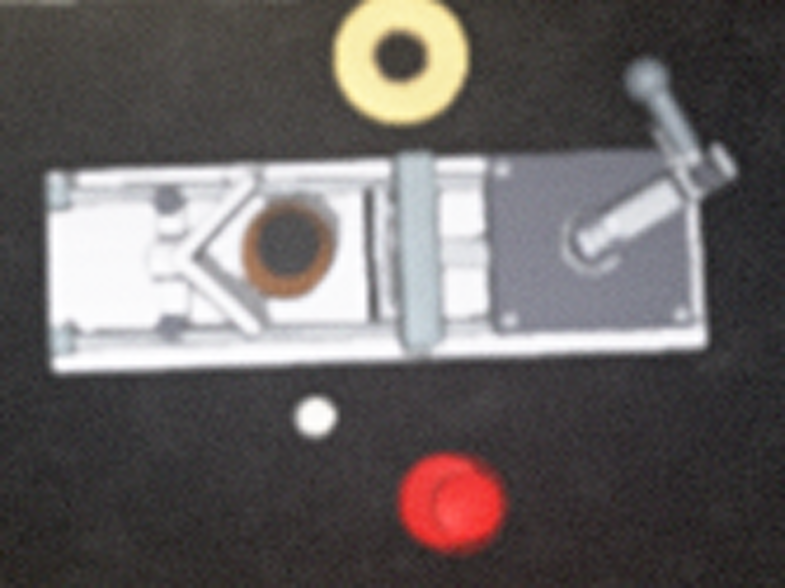

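The crop confirms it: the amber bottle with a black cap stands in the clamp at crop (288,245), and the red one is outside at (455,503). The folded ball is at (647,78), the hinge near (693,172) and the crank axis near (590,240).

```bash
cat > h.py <<'E'
import numpy as np
from scipy.spatial.transform import Rotation as R
from plant import status,camera,get_calibration
def cam(n,s=None):
    c=get_calibration(n)
    if n=="wrist":
        M=np.eye(4);M[:3,:3]=R.from_rotvec(s["tool_rot"]).as_matrix();M[:3,3]=s["tcp_pos"];c["T"]=M@c["mount"]
    return c
def pix2w(c,u,v,z):
    f=210/np.tan(np.radians(c["vfov"]/2))
    d=c["T"][:3,:3]@np.array([(u-c["cx"])/f,-(v-c["cy"])/f,-1]);o=c["T"][:3,3]
    return o+d*(z-o[2])/d[2]
def delta(s,p,yaw):
    """tool-axes shift (mm) for grasp point -> p pointing down, and turn to tool-y at yaw (deg)"""
    m=R.from_rotvec(s["tool_rot"]).as_matrix()
    t=np.array(p)+[0,0,.155]-s["tcp_pos"]
    y=np.radians(yaw);Y=np.array([np.cos(y),np.sin(y),0]);Z=np.array([0,0,-1.]);D=np.stack([np.cross(Y,Z),Y,Z],1)
    return (m.T@t*1000).round(1), np.degrees(R.from_matrix(m.T@D).as_rotvec()).round(1)
E
python3 - <<'E'
from h import *
c=cam("top");W=lambda x,y,z:pix2w(c,230+x/4.7,160+y/4.7,z).round(4)
P={}
for n,x,y,z in[("c1",46,175,.012),("c2",52,372,.012),("c3",708,348,.012),("g1",488,158,.067),("g2",490,330,.067),("g3",693,325,.067),("axis",592,240,.085),("hinge",693,172,.103),("ball",647,78,.103),("bottlecap",290,243,.11),("jawL",418,152,.059),("jawR",422,350,.059),("padfaceT",372,190,.054),("padfaceB",378,320,.054)]:
    P[n]=W(x,y,z);print(n,P[n])
h=P["hinge"]-P["axis"];b=P["ball"]-P["hinge"]
print(np.hypot(*h[:2]),np.degrees(np.arctan2(h[1],h[0])),np.hypot(*b[:2]),np.degrees(np.arctan2(b[1],b[0])))
d=P["c1"]-P["c2"];e=P["c2"]-P["c3"];print(np.linalg.norm(d),np.linalg.norm(e),np.degrees(np.arctan2(e[1],e[0]))-90)
E
```

```text
c1 [0.5718 0.3563 0.012 ]
c2 [0.4626 0.354  0.012 ]
c3 [ 0.4691 -0.0068  0.012 ]
g1 [0.5692 0.1178 0.067 ]
g2 [0.4784 0.1195 0.067 ]
g3 [0.479  0.0133 0.067 ]
axis [0.523  0.0677 0.085 ]
hinge [0.5551 0.0182 0.103 ]
ball [0.604  0.0397 0.103 ]
bottlecap [0.5219 0.2244 0.11  ]
jawL [0.5742 0.1539 0.059 ]
jawR [0.4689 0.1547 0.059 ]
padfaceT [0.5549 0.1785 0.054 ]
padfaceB [0.4854 0.1771 0.054 ]
0.05899711857370664 -57.037202320365736 0.05341778729973748 23.73378626035752
0.10922421892602387 0.3608585456934614 1.0321016730805042
```

```bash
python3 - <<'E'
from h import *
print(delta(status.observe(),[.603,.043,.21],-60))
E
```

```text
(array([-563.6, -405.9,   39.3]), array([-1.000e-01,  1.000e-01,  1.329e+02]))
```

Request:
play_rows([
  {"dx":-31,"dy":-22,"dz":2},
  {"dx":-31,"dy":-22,"dz":2},
  {"dx":-31,"dy":-22,"dz":2},
  {"dx":-31,"dy":-22,"dz":2},
  {"dx":-31,"dy":-22,"dz":2},
  {"dx":-31,"dy":-22,"dz":2},
  {"dx":-31,"dy":-22,"dz":2},
  {"dx":-31,"dy":-22,"dz":2},
  {"dx":-31,"dy":-22,"dz":2},
  {"dx":-31,"dy":-22,"dz":2},
])

```text
invalid input at $.moves[0]: expected keys dx, dy, dz, rx, ry, rz, claw
```

Request:
play_rows([
  {"dx":-31,"dy":-23,"dz":2},
  {"dx":-31,"dy":-23,"dz":2},
  {"dx":-31,"dy":-23,"dz":2},
  {"dx":-31,"dy":-23,"dz":2},
  {"dx":-31,"dy":-23,"dz":2},
  {"dx":-31,"dy":-23,"dz":2},
  {"dx":-31,"dy":-23,"dz":2},
  {"dx":-31,"dy":-23,"dz":2},
  {"rz":7},
  {"rz":7},
])

```text
invalid input at $.moves[0]: expected keys dx, dy, dz, rx, ry, rz, claw
```

Request:
play_rows([
  {"rz":7},
  {"rz":7},
  {"rz":7},
  {"rz":7},
  {"rz":7},
  {"rz":7},
  {"rz":7},
  {"rz":7},
  {"rz":7},
  {"rz":7},
])

```text
invalid input at $.moves[0]: expected keys dx, dy, dz, rx, ry, rz, claw
```

Request:
play_rows([
  {"rz":7,"claw":0.2},
  {"rz":7},
  {"rz":7},
  {"rz":7},
  {"rz":7},
  {"rz":7},
  {"rz":7},
  {},
])

```text
invalid input at $.moves[0]: expected keys dx, dy, dz, rx, ry, rz, claw
```

```bash
python3 - <<'E'
from h import *
import cv2
s=status.observe();im=camera("wrist");np.save("pics/w1.npy",im);np.save("pics/w1s.npy",s,allow_pickle=True)
cv2.imwrite("pics/w1.png",im[:,:,::-1])
print(s["time_s"],s["tcp_pos"],s["width"],s["ft_force"],s["qpos"],delta(s,[.603,.043,.103],-60))
E
```

```text
0.1 [0.18386497 0.5969397  0.40355423] 0.08558704429175605 [0.11521576 0.60333221 0.21748474] [ 1.20230003e+00  3.08920054e-01  1.63507180e+00  2.50379430e-05
  1.19968044e+00 -6.96933699e-02] (array([-563.7, -405.7,  146.3]), array([-1.000e-01,  1.000e-01,  1.329e+02]))
```

View pics/w1.png

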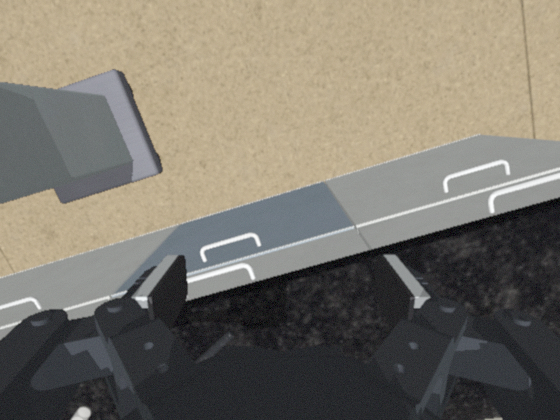

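No arm motion happened because every row needs all seven keys. The picture only shows the bench edge and floor from the start pose. I'll resend the rows with full keys.

Request:
play_rows([
  {"dx":-31,"dy":-22,"dz":2,"rx":0,"ry":0,"rz":0,"claw":1},
  {"dx":-31,"dy":-22,"dz":2,"rx":0,"ry":0,"rz":0,"claw":1},
  {"dx":-31,"dy":-22,"dz":2,"rx":0,"ry":0,"rz":0,"claw":1},
  {"dx":-31,"dy":-22,"dz":2,"rx":0,"ry":0,"rz":0,"claw":1},
  {"dx":-31,"dy":-22,"dz":2,"rx":0,"ry":0,"rz":0,"claw":1},
  {"dx":-31,"dy":-22,"dz":2,"rx":0,"ry":0,"rz":0,"claw":1},
  {"dx":-31,"dy":-22,"dz":2,"rx":0,"ry":0,"rz":0,"claw":1},
  {"dx":-31,"dy":-22,"dz":2,"rx":0,"ry":0,"rz":0,"claw":1},
  {"dx":-31,"dy":-22,"dz":2,"rx":0,"ry":0,"rz":0,"claw":1},
  {"dx":-31,"dy":-22,"dz":2,"rx":0,"ry":0,"rz":0,"claw":1},
])

```text
time_s: 0.98
tcp_pos: [0.4161, 0.2941, 0.3844]
tool_rot: [-0.467, -3.107, 0.0]
ft_force: [1.4, 0.4, -1.1]
width: 0.0855
finger_force: 0.0
```

Request:
play_rows([
  {"dx":-31,"dy":-23,"dz":2,"rx":0,"ry":0,"rz":0,"claw":0.2},
  {"dx":-31,"dy":-23,"dz":2,"rx":0,"ry":0,"rz":0,"claw":0.2},
  {"dx":-31,"dy":-23,"dz":2,"rx":0,"ry":0,"rz":0,"claw":0.2},
  {"dx":-31,"dy":-23,"dz":2,"rx":0,"ry":0,"rz":0,"claw":0.2},
  {"dx":-31,"dy":-23,"dz":2,"rx":0,"ry":0,"rz":0,"claw":0.2},
  {"dx":-31,"dy":-23,"dz":2,"rx":0,"ry":0,"rz":0,"claw":0.2},
  {"dx":-31,"dy":-23,"dz":2,"rx":0,"ry":0,"rz":0,"claw":0.2},
  {"dx":-31,"dy":-23,"dz":2,"rx":0,"ry":0,"rz":0,"claw":0.2},
  {"dx":0,"dy":0,"dz":0,"rx":0,"ry":0,"rz":7,"claw":0.2},
  {"dx":0,"dy":0,"dz":0,"rx":0,"ry":0,"rz":7,"claw":0.2},
])

```text
time_s: 1.82
tcp_pos: [0.5994, 0.0445, 0.368]
tool_rot: [-0.857, -3.022, 0.001]
ft_force: [-0.9, 0.5, -0.7]
width: 0.0509
finger_force: 0.0
```

Request:
play_rows([
  {"dx":0,"dy":0,"dz":0,"rx":0,"ry":0,"rz":7,"claw":0.2},
  {"dx":0,"dy":0,"dz":0,"rx":0,"ry":0,"rz":7,"claw":0.2},
  {"dx":0,"dy":0,"dz":0,"rx":0,"ry":0,"rz":7,"claw":0.2},
  {"dx":0,"dy":0,"dz":0,"rx":0,"ry":0,"rz":7,"claw":0.2},
  {"dx":0,"dy":0,"dz":0,"rx":0,"ry":0,"rz":7,"claw":0.2},
  {"dx":0,"dy":0,"dz":0,"rx":0,"ry":0,"rz":7,"claw":0.2},
  {"dx":0,"dy":0,"dz":0,"rx":0,"ry":0,"rz":7,"claw":0.2},
  {"dx":0,"dy":0,"dz":0,"rx":0,"ry":0,"rz":7,"claw":0.2},
  {"dx":0,"dy":0,"dz":0,"rx":0,"ry":0,"rz":7,"claw":0.2},
  {"dx":0,"dy":0,"dz":0,"rx":0,"ry":0,"rz":7,"claw":0.2},
])

```text
time_s: 2.65
tcp_pos: [0.5982, 0.047, 0.3682]
tool_rot: [-2.432, -1.988, 0.001]
ft_force: [0.5, 1.2, -0.3]
width: 0.051
finger_force: 0.0
```

Request:
play_rows([
  {"dx":0,"dy":0,"dz":0,"rx":0,"ry":0,"rz":7,"claw":0.2},
  {"dx":0,"dy":0,"dz":0,"rx":0,"ry":0,"rz":7,"claw":0.2},
  {"dx":0,"dy":0,"dz":0,"rx":0,"ry":0,"rz":7,"claw":0.2},
  {"dx":0,"dy":0,"dz":0,"rx":0,"ry":0,"rz":7,"claw":0.2},
  {"dx":0,"dy":0,"dz":0,"rx":0,"ry":0,"rz":7,"claw":0.2},
  {"dx":0,"dy":0,"dz":0,"rx":0,"ry":0,"rz":7,"claw":0.2},
  {"dx":0,"dy":0,"dz":0,"rx":0,"ry":0,"rz":7,"claw":0.2},
  {"dx":0,"dy":0,"dz":0,"rx":0,"ry":0,"rz":0,"claw":0.2},
  {"dx":0,"dy":0,"dz":0,"rx":0,"ry":0,"rz":0,"claw":0.2},
])

```text
time_s: 3.4
tcp_pos: [0.5982, 0.047, 0.3683]
tool_rot: [-3.034, -0.815, 0.001]
ft_force: [0.9, 0.3, 0.6]
width: 0.0514
finger_force: 0.0
```

```bash
python3 - <<'E'
from h import *
import cv2
s=status.observe();im=camera("wrist");np.save("pics/w2.npy",im);np.save("pics/w2s.npy",s,allow_pickle=True)
cv2.imwrite("pics/w2.png",im[:,:,::-1])
print(s["time_s"],s["tcp_pos"],s["width"],s["ft_force"],s["qpos"],delta(s,[.603,.043,.103],-60))
E
```

```text
3.4 [0.59820656 0.04696039 0.36833988] 0.0513648204348331 [0.89586064 0.32971648 0.56704969] [ 5.78541659e-03  2.96946695e-01  1.72605141e+00 -9.64773824e-06
  1.11925556e+00  1.05194636e+00] (array([  2.2,   5.9, 110.3]), array([-0. ,  0. ,  0.1]))
```

View pics/w2.png

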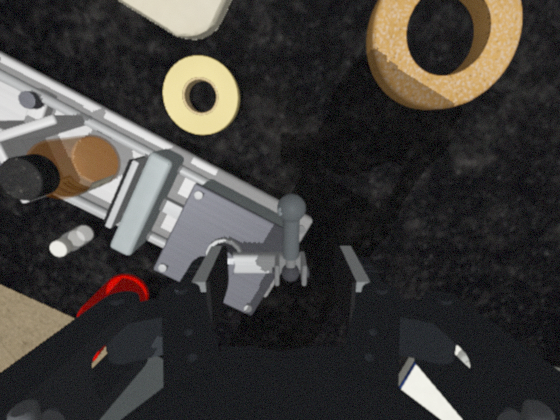

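The wrist view shows the ball at (292,208), the hinge at about (292,265), the crank axis near (222,252), the bottle's cap at (28,178) and the jaw at (145,202).

```bash
python3 - <<'E'
from h import *
s=np.load("pics/w2s.npy",allow_pickle=True).item();c=cam("wrist",s)
b=pix2w(c,292,208,.103);h=pix2w(c,292,265,.103);a=pix2w(c,222,250,.08);print(b,h,a)
for p,q in((a,h),(h,b)): print(np.hypot(*(q-p)[:2]),np.degrees(np.arctan2(*(q-p)[1::-1])))
for x,y in((198,189),(250,308),(162,268)):print("screw",pix2w(c,x,y,.067))
print(delta(status.observe(),[b[0],b[1],.103],-60))
E
```

```text
[0.60167948 0.03994567 0.103     ] [0.55988766 0.01510229 0.103     ] [0.53182194 0.06974867 0.08      ]
0.061432168547531626 -62.815515384834434
0.04861840985405597 30.729602289371762
screw [0.56669638 0.11418068 0.067     ]
screw [0.48451532 0.01695771 0.067     ]
screw [0.48057685 0.10984608 0.067     ]
(array([ -0.5,   7.8, 110.4]), array([-0.,  0.,  0.]))
```

Request:
play_rows([
  {"dx":0,"dy":8,"dz":20,"rx":0,"ry":0,"rz":0,"claw":0.2},
  {"dx":0,"dy":0,"dz":30,"rx":0,"ry":0,"rz":0,"claw":0.2},
  {"dx":0,"dy":0,"dz":30,"rx":0,"ry":0,"rz":0,"claw":0.2},
  {"dx":0,"dy":0,"dz":20,"rx":0,"ry":0,"rz":0,"claw":0.2},
  {"dx":0,"dy":0,"dz":10,"rx":0,"ry":0,"rz":0,"claw":0.2},
  {"dx":0,"dy":0,"dz":0,"rx":0,"ry":0,"rz":0,"claw":0.0},
  {"dx":0,"dy":0,"dz":0,"rx":0,"ry":0,"rz":0,"claw":-0.3},
  {"dx":0,"dy":0,"dz":0,"rx":0,"ry":0,"rz":0,"claw":-0.4},
  {"dx":0,"dy":0,"dz":0,"rx":0,"ry":0,"rz":0,"claw":-0.4},
], squeeze=20)

```text
time_s: 4.2
tcp_pos: [0.6035, 0.04, 0.2608]
tool_rot: [3.034, 0.81, 0.006]
ft_force: [1.0, -0.4, 0.6]
width: 0.0255
finger_force: 0.0
```

```bash
python3 - <<'E'
from h import *
import cv2
s=status.observe();im=camera("wrist")
cv2.imwrite("pics/w3.png",im[:,:,::-1])
print(s["time_s"],s["tcp_pos"],s["width"],s["ft_force"],s["torque"])
E
```

```text
4.2 [0.60349402 0.04004697 0.26082988] 0.025472412178180193 [ 1.00620783 -0.41311123  0.5811298 ] [0.00109276 0.03506829 0.02225422]
```

View pics/w3.png

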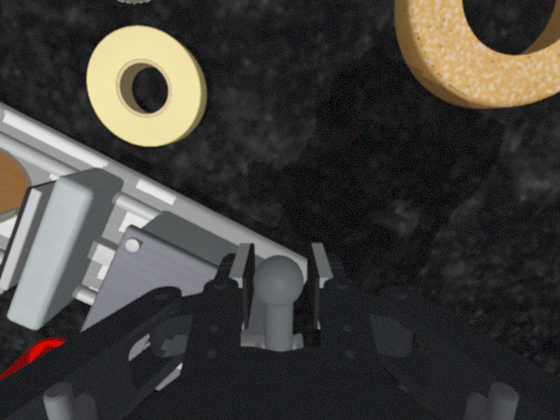

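The ball sits centred between the pads at (278,282), with pad edges at about 244 and 318. I'll check its tool-x offset numerically and close.

```bash
python3 - <<'E'
from h import *
s=status.observe();c=cam("wrist",s);b=pix2w(c,278,282,.103);print(b,delta(s,b,-61.4))
E
```

```text
[0.59920939 0.03977043 0.103     ] (array([-3.7, -1.8,  2.7]), array([ 0.1, -0.2,  1.3]))
```

Request:
play_rows([
  {"dx":0,"dy":0,"dz":2,"rx":0,"ry":0,"rz":0,"claw":-0.8},
  {"dx":0,"dy":0,"dz":2,"rx":0,"ry":0,"rz":0,"claw":-0.8},
  {"dx":0,"dy":0,"dz":0,"rx":0,"ry":0,"rz":0,"claw":-0.8},
  {"dx":0,"dy":0,"dz":0,"rx":0,"ry":0,"rz":0,"claw":-0.8},
], squeeze=30)

```text
time_s: 4.58
tcp_pos: [0.6033, 0.0405, 0.2559]
tool_rot: [3.035, 0.81, 0.006]
ft_force: [0.6, 4.6, 4.3]
width: 0.0199
finger_force: 29.3
```

Request:
play_rows([
  {"dx":-0.2,"dy":0,"dz":-4.9,"rx":0,"ry":0,"rz":0,"claw":-0.8},
  {"dx":-0.6,"dy":0,"dz":-4.8,"rx":0,"ry":0,"rz":0,"claw":-0.8},
  {"dx":-1.0,"dy":0,"dz":-4.8,"rx":0,"ry":0,"rz":0,"claw":-0.8},
  {"dx":-1.5,"dy":0,"dz":-4.6,"rx":0,"ry":0,"rz":0,"claw":-0.8},
  {"dx":-1.9,"dy":0,"dz":-4.5,"rx":0,"ry":0,"rz":0,"claw":-0.8},
  {"dx":-2.2,"dy":0,"dz":-4.3,"rx":0,"ry":0,"rz":0,"claw":-0.8},
])

```text
time_s: 5.08
tcp_pos: [0.5958, 0.0361, 0.2825]
tool_rot: [3.035, 0.81, -0.0]
ft_force: [2.9, 2.8, -3.1]
width: 0.0199
finger_force: 29.4
```

Request:
play_rows([
  {"dx":-5.6,"dy":0,"dz":-8.0,"rx":0,"ry":0,"rz":0,"claw":-0.8},
  {"dx":-6.9,"dy":0,"dz":-6.9,"rx":0,"ry":0,"rz":0,"claw":-0.8},
  {"dx":-8.0,"dy":0,"dz":-5.6,"rx":0,"ry":0,"rz":0,"claw":-0.8},
  {"dx":-8.8,"dy":0,"dz":-4.1,"rx":0,"ry":0,"rz":0,"claw":-0.8},
  {"dx":-9.4,"dy":0,"dz":-2.5,"rx":0,"ry":0,"rz":0,"claw":-0.8},
])

```text
time_s: 5.5
tcp_pos: [0.5615, 0.0166, 0.3104]
tool_rot: [3.035, 0.81, 0.0]
ft_force: [4.6, 0.6, -0.6]
width: 0.0183
finger_force: 28.2
```

Request:
play_rows([
  {"dx":-5,"dy":0,"dz":-0.5,"rx":0,"ry":0,"rz":0,"claw":-0.8},
  {"dx":-4,"dy":0,"dz":0,"rx":0,"ry":0,"rz":0,"claw":-0.8},
  {"dx":0,"dy":0,"dz":0,"rx":0,"ry":0,"rz":0,"claw":-0.8},
])

```text
time_s: 5.75
tcp_pos: [0.553, 0.0118, 0.3098]
tool_rot: [-3.035, -0.809, 0.005]
ft_force: [0.1, 0.1, -0.5]
width: 0.0085
finger_force: 0.0
```

```bash
python3 - <<'E'
from h import *
import cv2
s=status.observe();im=camera("wrist");im2=camera("scene")
j=np.hstack([cv2.resize(im[150:420,130:430],(390,351)),cv2.resize(im2[130:230,290:400],(386,351),interpolation=cv2.INTER_CUBIC)])
cv2.imwrite("pics/w4.png",j[:,:,::-1])
print(s["time_s"],s["tcp_pos"],s["width"],s["ft_force"],s["torque"])
E
```

```text
5.75 [0.55300494 0.01184092 0.30983815] 0.008534094926795336 [ 0.1016659   0.11893302 -0.54256892] [-0.0194193  -0.0031717  -0.02237913]
```

View pics/w4.png

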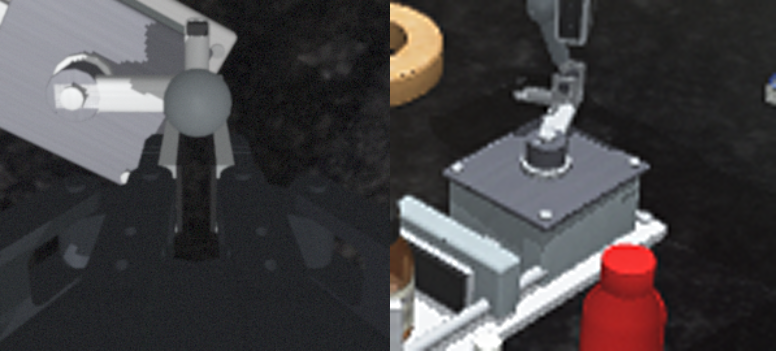

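The ball slipped out: the fingers closed behind it, and the handle stands nearly upright with the ball at full-image (281,229). I'll solve for its fold angle.

```bash
python3 - <<'E'
from h import *
s=status.observe();c=cam("wrist",s)
ax=np.array([.524,.066]);a=np.radians(-61.4);h=ax+.06*np.array([np.cos(a),np.sin(a)])
T=np.array([np.cos(a+np.pi/2),np.sin(a+np.pi/2)])
f=210/np.tan(np.radians(c["vfov"]/2))
print("hinge",h)
for th in range(50,100,5):
    t=np.radians(th);b=np.array([*(h+.056*np.cos(t)*T),.103+.056*np.sin(t)])
    q=np.linalg.inv(c["T"])@[*b,1];print(th,b.round(4),c["cx"]-f*q[0]/q[2],c["cy"]+f*q[1]/q[2], 11*f/-q[2]/1000)
for z in(.15,.155,.159):
    b=pix2w(c,281.5,229,z);print(z,b,delta(s,b,-61.4)[0])
E
```

```text
hinge [0.55272151 0.01332102]
50 [0.5843 0.0306 0.1459] 281.51368883039515 192.88528769963025 25.172227408672278
55 [0.5809 0.0287 0.1489] 281.30555616617795 203.23102629172686 25.509262758613485
60 [0.5773 0.0267 0.1515] 281.07701671958046 214.16292302433243 25.778053993111158
65 [0.5735 0.0247 0.1538] 280.8312792020532 225.51510454066502 25.97189682818101
70 [0.5695 0.0225 0.1556] 280.57215442055156 237.10306820023865 26.085784746794143
75 [0.5654 0.0203 0.1571] 280.30392359350026 248.73059209295735 26.11670842010942
80 [0.5613 0.018  0.1581] 280.0311702240011 260.19772879479615 26.063842002469322
85 [0.557  0.0157 0.1588] 279.7585890365111 271.3092142367535 25.928595075190927
90 [0.5527 0.0133 0.159 ] 279.49078857523796 281.8825547257252 25.714524199223888
95 [0.5484 0.011  0.1588] 279.23210472489814 291.7550956454752 25.42711432977431
0.15 [0.57111124 0.02293298 0.15      ] [20.2 -0.7  4.8]
0.155 [0.57267666 0.02385    0.155     ] [22.  -0.7 -0.2]
0.159 [0.57392899 0.02458361 0.159     ] [23.4 -0.8 -4.2]
```

The fold angle is about 66°. I'll regrip with the closing line tangential, so a pad's face does the pushing instead of friction. First I lift and turn −90°.

Request:
play_rows([
  {"dx":0,"dy":0,"dz":-24,"rx":0,"ry":0,"rz":0,"claw":-0.8},
  {"dx":0,"dy":0,"dz":-24,"rx":0,"ry":0,"rz":0,"claw":-0.8},
  {"dx":0,"dy":0,"dz":0,"rx":0,"ry":0,"rz":-7,"claw":0.2},
  {"dx":0,"dy":0,"dz":0,"rx":0,"ry":0,"rz":-7,"claw":0.2},
  {"dx":0,"dy":0,"dz":0,"rx":0,"ry":0,"rz":-7,"claw":0.2},
  {"dx":0,"dy":0,"dz":0,"rx":0,"ry":0,"rz":-7,"claw":0.2},
  {"dx":0,"dy":0,"dz":0,"rx":0,"ry":0,"rz":-7,"claw":0.2},
  {"dx":0,"dy":0,"dz":0,"rx":0,"ry":0,"rz":-7,"claw":0.2},
  {"dx":0,"dy":0,"dz":0,"rx":0,"ry":0,"rz":-7,"claw":0.2},
], squeeze=40)

```text
time_s: 6.6
tcp_pos: [0.5546, 0.0127, 0.3578]
tool_rot: [-2.419, -2.003, 0.002]
ft_force: [-0.0, 0.1, 0.1]
width: 0.0511
finger_force: 0.0
```

Request:
play_rows([
  {"dx":0,"dy":0,"dz":0,"rx":0,"ry":0,"rz":-7,"claw":0.2},
  {"dx":0,"dy":0,"dz":0,"rx":0,"ry":0,"rz":-7,"claw":0.2},
  {"dx":0,"dy":0,"dz":0,"rx":0,"ry":0,"rz":-7,"claw":0.2},
  {"dx":0,"dy":0,"dz":0,"rx":0,"ry":0,"rz":-7,"claw":0.2},
  {"dx":0,"dy":0,"dz":0,"rx":0,"ry":0,"rz":-7,"claw":0.2},
  {"dx":0,"dy":16,"dz":0,"rx":0,"ry":0,"rz":-5,"claw":0.2},
  {"dx":0,"dy":0,"dz":0,"rx":0,"ry":0,"rz":0,"claw":0.2},
])

```text
time_s: 7.18
tcp_pos: [0.5707, 0.0196, 0.3582]
tool_rot: [1.594, 2.706, 0.002]
ft_force: [0.6, -0.2, -0.5]
width: 0.0513
finger_force: 0.0
```

```bash
python3 - <<'E'
from h import *
import cv2
s=status.observe();im=camera("wrist")
cv2.imwrite("pics/w5.png",im[:,:,::-1])
print(s["time_s"],s["tcp_pos"],s["width"],s["ft_force"],s["qpos"],delta(s,[.5667,.021,.157],28.6))
c=cam("wrist",s);f=210/np.tan(np.radians(c["vfov"]/2))
for b in([.5727,.0238,.154],[.524,.066,.09]):
    q=np.linalg.inv(c["T"])@[*b,1];print(c["cx"]-f*q[0]/q[2],c["cy"]+f*q[1]/q[2])
E
```

```text
7.1833 [0.57068881 0.0195869  0.35824852] 0.051321063395078616 [ 0.62644938 -0.16258114 -0.53769616] [-4.20340988e-02  2.53710990e-01  1.80407082e+00  4.00851260e-04
  1.08196753e+00 -5.48219489e-01] (array([ 3.2, -2.9, 46.2]), array([0.1, 0. , 0.4]))
287.16209202220125 234.21496266435992
255.75503207220856 125.69302275364836
```

View pics/w5.png

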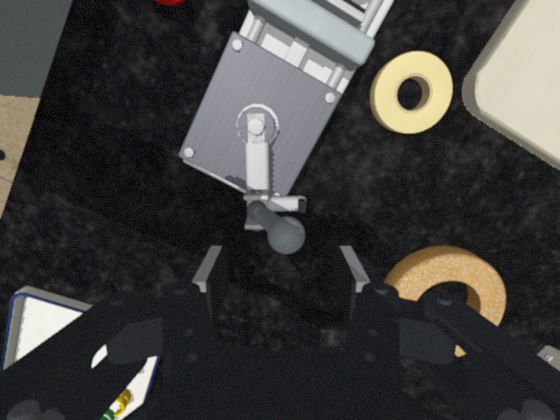

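The picture shows the ball at (286,236) and the crank axis at (257,126), both within 2 px of prediction. The trailing finger, on the right, is clear of the ball. Now I descend and push.

Request:
play_rows([
  {"dx":3,"dy":0,"dz":16,"rx":0,"ry":0,"rz":0,"claw":0.2},
  {"dx":0,"dy":0,"dz":15,"rx":0,"ry":0,"rz":0,"claw":0.2},
  {"dx":0,"dy":0,"dz":14,"rx":0,"ry":0,"rz":0,"claw":0.2},
  {"dx":0,"dy":-5,"dz":0,"rx":0,"ry":0,"rz":0,"claw":0.2},
  {"dx":0,"dy":-5,"dz":0,"rx":0,"ry":0,"rz":0,"claw":0.2},
  {"dx":0,"dy":-5,"dz":0,"rx":0,"ry":0,"rz":0,"claw":0.2},
  {"dx":0,"dy":-5,"dz":0,"rx":0,"ry":0,"rz":0,"claw":0.2},
  {"dx":0,"dy":-5,"dz":0,"rx":0,"ry":0,"rz":0,"claw":0.2},
  {"dx":0,"dy":-3,"dz":0,"rx":0,"ry":0,"rz":0,"claw":0.2},
])

```text
time_s: 7.98
tcp_pos: [0.5437, 0.0078, 0.3152]
tool_rot: [1.596, 2.701, 0.004]
ft_force: [2.0, 1.5, 3.0]
width: 0.0515
finger_force: 1.4
```

Request:
play_rows([
  {"dx":0,"dy":-2,"dz":0,"rx":0,"ry":0,"rz":0,"claw":0.2},
  {"dx":0,"dy":-2,"dz":0,"rx":0,"ry":0,"rz":0,"claw":0.2},
  {"dx":0,"dy":-1.5,"dz":0,"rx":0,"ry":0,"rz":0,"claw":0.2},
  {"dx":0,"dy":0,"dz":0,"rx":0,"ry":0,"rz":0,"claw":0.2},
])

```text
time_s: 8.32
tcp_pos: [0.5389, 0.0055, 0.3137]
tool_rot: [1.597, 2.703, 0.002]
ft_force: [3.6, 1.3, 2.6]
width: 0.0509
finger_force: 2.0
```

Request:
play_rows([
  {"dx":0,"dy":-1.5,"dz":0,"rx":0,"ry":0,"rz":0,"claw":0.2},
  {"dx":0,"dy":-1.5,"dz":0,"rx":0,"ry":0,"rz":0,"claw":0.2},
  {"dx":0,"dy":0,"dz":0,"rx":0,"ry":0,"rz":0,"claw":0.2},
])

```text
time_s: 8.57
tcp_pos: [0.5366, 0.0042, 0.3138]
tool_rot: [1.596, 2.703, 0.003]
ft_force: [5.6, 2.9, 3.2]
width: 0.0513
finger_force: 2.5
```

Request:
play_rows([
  {"dx":0,"dy":2,"dz":0,"rx":0,"ry":0,"rz":0,"claw":0.03},
  {"dx":0,"dy":3.5,"dz":0,"rx":0,"ry":0,"rz":0,"claw":-0.14},
  {"dx":0,"dy":3.5,"dz":0,"rx":0,"ry":0,"rz":0,"claw":-0.28},
  {"dx":0,"dy":2.5,"dz":0,"rx":0,"ry":0,"rz":0,"claw":-0.4},
  {"dx":0,"dy":1.5,"dz":0,"rx":0,"ry":0,"rz":0,"claw":-0.4},
  {"dx":0,"dy":0,"dz":0,"rx":0,"ry":0,"rz":0,"claw":-0.8},
  {"dx":0,"dy":0,"dz":0,"rx":0,"ry":0,"rz":0,"claw":-0.8},
  {"dx":0,"dy":0,"dz":0,"rx":0,"ry":0,"rz":0,"claw":-0.8},
], squeeze=40)

```text
time_s: 9.23
tcp_pos: [0.5469, 0.0105, 0.3126]
tool_rot: [-1.597, -2.704, -0.0]
ft_force: [3.6, 2.7, 0.2]
width: 0.0195
finger_force: 39.0
```

```bash
python3 - <<'E'
from h import *
import cv2
s=status.observe();im=camera("wrist");im2=camera("scene")
j=np.hstack([cv2.resize(im[100:420,130:430],(366,390)),cv2.resize(im2[130:230,290:400],(420,390),interpolation=cv2.INTER_CUBIC)])
cv2.imwrite("pics/w6.png",j[:,:,::-1])
print(s["time_s"],s["tcp_pos"],s["width"],s["ft_force"],s["finger_force"])
E
```

```text
9.2333 [0.54693144 0.01052571 0.31263973] 0.019490226350167384 [3.62555983 2.66416991 0.19940108] 38.99539768695831
```

View pics/w6.png

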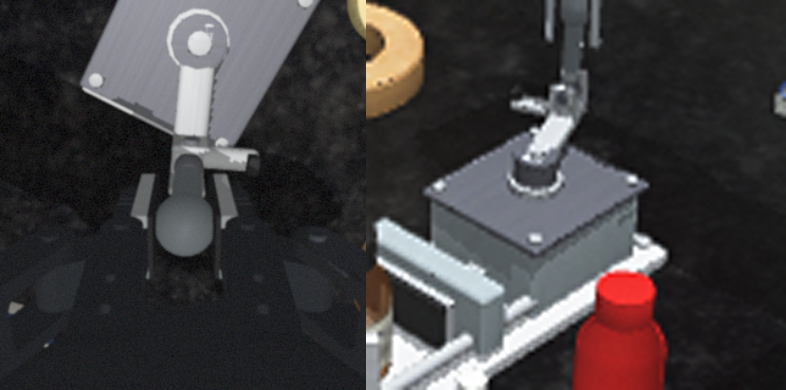

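The ball is gripped, the handle stands upright, and the radius from the axis measures 60 mm. I start winding clockwise.

Request:
play_rows([
  {"dx":0,"dy":0,"dz":0,"rx":0,"ry":0,"rz":7,"claw":-0.8},
  {"dx":0.2,"dy":-5.2,"dz":0,"rx":0,"ry":0,"rz":5,"claw":-0.8},
  {"dx":0.2,"dy":-5.2,"dz":0,"rx":0,"ry":0,"rz":5,"claw":-0.8},
  {"dx":0.2,"dy":-5.2,"dz":0,"rx":0,"ry":0,"rz":5,"claw":-0.8},
  {"dx":0.2,"dy":-5.2,"dz":0,"rx":0,"ry":0,"rz":5,"claw":-0.8},
  {"dx":0.2,"dy":-5.2,"dz":0,"rx":0,"ry":0,"rz":5,"claw":-0.8},
])

```text
time_s: 9.83
tcp_pos: [0.5218, 0.0062, 0.3127]
tool_rot: [2.286, 2.154, 0.003]
ft_force: [5.9, 4.0, -3.3]
width: 0.0195
finger_force: 39.5
```

```bash
cat > k.py <<'E'
from h import *
s=status.observe();d=s["tcp_pos"][:2]-[.524,.066];r=np.hypot(*d);a=np.arctan2(d[1],d[0])
m=R.from_rotvec(s["tool_rot"]).as_matrix();yaw=np.degrees(np.arctan2(m[1,1],m[0,1]))
T=np.array([-np.sin(a),np.cos(a)]);F=s["ft_force"]
print("t%.2f r%.1f arm%.1f crank%.3f yaw-off%.1f Ft%.1f Fr%.1f Fz%.1f w%.4f q6 %.2f z%.4f"%(s["time_s"],r*1e3,np.degrees(a),(-.2-a+np.radians(1))%(2*np.pi),(yaw-np.degrees(a)-90+180)%360-180,F[:2]@T,F[:2]@d/r,F[2],s["width"],s["qpos"][5],s["tcp_pos"][2]))
E
python3 k.py
```

```text
t9.83 r59.9 arm-92.1 crank1.424 yaw-off-1.3 Ft5.8 Fr-4.2 Fz-3.3 w0.0195 q6 -0.01 z0.3127
```

Request:
play_rows([
  {"dx":0.2,"dy":-5.2,"dz":0,"rx":0,"ry":0,"rz":5,"claw":-0.8},
  {"dx":0.2,"dy":-5.2,"dz":0,"rx":0,"ry":0,"rz":5,"claw":-0.8},
  {"dx":0.2,"dy":-5.2,"dz":0,"rx":0,"ry":0,"rz":5,"claw":-0.8},
  {"dx":0.2,"dy":-5.2,"dz":0,"rx":0,"ry":0,"rz":5,"claw":-0.8},
  {"dx":0.2,"dy":-5.2,"dz":0,"rx":0,"ry":0,"rz":5,"claw":-0.8},
])

```text
time_s: 10.25
tcp_pos: [0.4974, 0.0127, 0.3128]
tool_rot: [2.696, 1.608, 0.005]
ft_force: [8.7, 2.2, -6.2]
width: 0.019
finger_force: 39.2
```

```bash
python3 k.py
```

```text
t10.25 r59.5 arm-116.6 crank1.852 yaw-off-1.8 Ft6.8 Fr-5.8 Fz-6.2 w0.0190 q6 0.43 z0.3128
```

Request:
play_rows([
  {"dx":0.7,"dy":-4.2,"dz":0.7,"rx":0,"ry":0,"rz":3.5,"claw":-0.8},
  {"dx":0.7,"dy":-4.2,"dz":0.7,"rx":0,"ry":0,"rz":3.5,"claw":-0.8},
  {"dx":0.4,"dy":-4.2,"dz":0.5,"rx":0,"ry":0,"rz":4,"claw":-0.8},
  {"dx":0.2,"dy":-4.2,"dz":0,"rx":0,"ry":0,"rz":4,"claw":-0.8},
  {"dx":0,"dy":0,"dz":0,"rx":0,"ry":0,"rz":0,"claw":-0.8},
])

```text
time_s: 10.67
tcp_pos: [0.4846, 0.0229, 0.3125]
tool_rot: [2.879, 1.247, 0.003]
ft_force: [3.6, -1.9, 4.1]
width: 0.0196
finger_force: 40.0
```

```bash
python3 k.py
```

```text
t10.67 r58.4 arm-132.4 crank2.128 yaw-off-0.7 Ft3.9 Fr-1.0 Fz4.1 w0.0196 q6 0.71 z0.3125
```

Request:
play_rows([
  {"dx":0.1,"dy":-3.1,"dz":0,"rx":0,"ry":0,"rz":3,"claw":-0.8},
  {"dx":0.1,"dy":-3.1,"dz":0,"rx":0,"ry":0,"rz":3,"claw":-0.8},
  {"dx":0.1,"dy":-3.1,"dz":0,"rx":0,"ry":0,"rz":3,"claw":-0.8},
  {"dx":0.1,"dy":-3.1,"dz":0,"rx":0,"ry":0,"rz":3,"claw":-0.8},
])

```text
time_s: 11.0
tcp_pos: [0.477, 0.0318, 0.3125]
tool_rot: [2.992, 0.94, 0.004]
ft_force: [4.6, -4.1, 3.7]
width: 0.0194
finger_force: 39.9
```

```bash
python3 k.py
```

```text
t11.00 r58.1 arm-143.9 crank2.329 yaw-off-1.2 Ft6.0 Fr-1.4 Fz3.7 w0.0194 q6 0.94 z0.3125
```

Request:
play_rows([
  {"dx":0.1,"dy":-3.1,"dz":-0.3,"rx":0,"ry":0,"rz":3,"claw":-0.8},
  {"dx":0.1,"dy":-3.1,"dz":-0.3,"rx":0,"ry":0,"rz":3,"claw":-0.8},
  {"dx":0.1,"dy":-3.1,"dz":0,"rx":0,"ry":0,"rz":3,"claw":-0.8},
  {"dx":0.1,"dy":-3.1,"dz":0,"rx":0,"ry":0,"rz":3,"claw":-0.8},
])

```text
time_s: 11.33
tcp_pos: [0.4708, 0.0426, 0.3126]
tool_rot: [3.074, 0.623, 0.004]
ft_force: [4.7, -6.0, 2.5]
width: 0.0198
finger_force: 39.8
```

```bash
python3 k.py
```

```text
t11.33 r58.1 arm-156.2 crank2.544 yaw-off-0.9 Ft7.4 Fr-1.9 Fz2.5 w0.0198 q6 1.17 z0.3126
```

Request:
play_rows([
  {"dx":0.1,"dy":-3.1,"dz":0,"rx":0,"ry":0,"rz":3,"claw":-0.8},
  {"dx":0.1,"dy":-3.1,"dz":0,"rx":0,"ry":0,"rz":3,"claw":-0.8},
])

```text
time_s: 11.5
tcp_pos: [0.4688, 0.0481, 0.3126]
tool_rot: [3.101, 0.462, 0.004]
ft_force: [5.5, -8.0, 2.0]
width: 0.0197
finger_force: 39.8
```

```bash
python3 k.py
```

```text
t11.50 r58.0 arm-162.0 crank2.645 yaw-off-1.1 Ft9.3 Fr-2.8 Fz2.0 w0.0197 q6 1.29 z0.3126
```

Request:
play_rows([
  {"dx":0.1,"dy":-3.1,"dz":0,"rx":0,"ry":0,"rz":3,"claw":-0.8},
])

```text
time_s: 11.58
tcp_pos: [0.468, 0.0509, 0.3125]
tool_rot: [3.111, 0.38, 0.004]
ft_force: [4.9, -9.0, 2.2]
width: 0.0196
finger_force: 39.8
```

```bash
python3 k.py
```

```text
t11.58 r58.0 arm-164.9 crank2.695 yaw-off-1.2 Ft9.9 Fr-2.4 Fz2.2 w0.0196 q6 1.35 z0.3125
```

Request:
play_rows([
  {"dx":0.1,"dy":-2.6,"dz":0,"rx":0,"ry":0,"rz":2.5,"claw":-0.8},
])

```text
time_s: 11.67
tcp_pos: [0.4675, 0.0533, 0.3126]
tool_rot: [3.119, 0.313, 0.004]
ft_force: [4.7, -9.6, 2.0]
width: 0.0197
finger_force: 39.8
```

```bash
python3 k.py
```

```text
t11.67 r57.9 arm-167.3 crank2.738 yaw-off-1.2 Ft10.4 Fr-2.5 Fz2.0 w0.0197 q6 1.40 z0.3126
```

Request:
play_rows([
  {"dx":0,"dy":-1.2,"dz":0,"rx":0,"ry":0,"rz":1,"claw":-0.8},
])

```text
time_s: 11.75
tcp_pos: [0.4672, 0.0544, 0.3125]
tool_rot: [3.121, 0.287, 0.004]
ft_force: [5.2, -9.7, 1.8]
width: 0.0194
finger_force: 39.8
```

```bash
python3 k.py
```

```text
t11.75 r57.9 arm-168.5 crank2.758 yaw-off-1.0 Ft10.6 Fr-3.1 Fz1.8 w0.0194 q6 1.42 z0.3125
```

Request:
play_rows([
  {"dx":0,"dy":0,"dz":0,"rx":0,"ry":0,"rz":0,"claw":-0.4},
  {"dx":0,"dy":0,"dz":0,"rx":0,"ry":0,"rz":0,"claw":-0.2},
  {"dx":0,"dy":0,"dz":0,"rx":0,"ry":0,"rz":0,"claw":0.1},
  {"dx":0,"dy":0,"dz":0,"rx":0,"ry":0,"rz":0,"claw":0.1},
  {"dx":0,"dy":0,"dz":-10,"rx":0,"ry":0,"rz":0,"claw":0.1},
  {"dx":0,"dy":0,"dz":-20,"rx":0,"ry":0,"rz":0,"claw":0.1},
  {"dx":0,"dy":0,"dz":-25,"rx":0,"ry":0,"rz":0,"claw":0.1},
  {"dx":0,"dy":0,"dz":-25,"rx":0,"ry":0,"rz":0,"claw":0.1},
  {"dx":0,"dy":0,"dz":-10,"rx":0,"ry":0,"rz":0,"claw":0.1},
  {"dx":0,"dy":0,"dz":0,"rx":0,"ry":0,"rz":0,"claw":0.1},
])

```text
time_s: 12.58
tcp_pos: [0.4673, 0.0568, 0.4052]
tool_rot: [3.128, 0.285, 0.01]
ft_force: [0.3, -0.1, 0.6]
width: 0.047
finger_force: 0.0
```

```bash
python3 - <<'E'
from h import *
import cv2
s=status.observe();im=camera("wrist");im2=camera("scene")
j=np.hstack([cv2.resize(im,(480,360)),cv2.resize(im2[130:260,260:375],(318,360),interpolation=cv2.INTER_CUBIC)])
cv2.imwrite("pics/w7.png",j[:,:,::-1])
print(s["time_s"],s["tcp_pos"],s["ft_force"])
c=cam("wrist",s);f=210/np.tan(np.radians(c["vfov"]/2))
for b in([.467,.0545,.159],[.467,.0545,.103]):
    q=np.linalg.inv(c["T"])@[*b,1];print((c["cx"]-f*q[0]/q[2])*480/560,(c["cy"]+f*q[1]/q[2])*360/420)
E
```

```text
12.5833 [0.46731936 0.05679336 0.40524963] [ 0.31546039 -0.09182699  0.58174573]
243.69355049000765 186.39482546623896
243.0170639693156 170.31357985491167
```

View pics/w7.png

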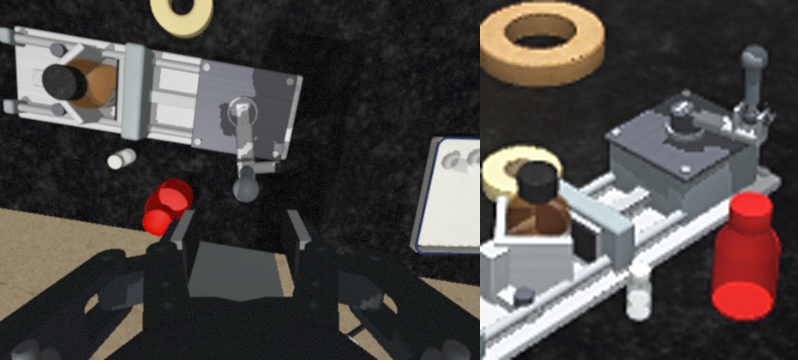

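The last picture shows the handle standing upright: the ball is at (245,189), predicted (244,186). The bottle at (85,80) is seated in the V with the pad against it, and the robot is clear of everything.

```bash
python3 -c "
from plant import ctrl
print(ctrl.close_job())"
```

```text
the job is handed in; nothing more can be done
None
```

I've handed the job in at about 12.6 s: the handle is upright, the bottle is home in the V stop at an estimated 14–15 N (judged from the handle force), and the robot has let go and is clear.

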